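Sweep loose frit discs through the gate into the collecting slot

ROBOT

A 7-joint arm with a two-finger parallel gripper is mounted at the origin on the work surface. World frame = base frame: x ahead of the robot, y to its left, z up, the work surface at z = 0. Lengths are in m, angles in rad, forces in N, time in s.
With the tool pointing down it reaches from about 0.425 to 0.975 m from the base axis. Payload 16.7 kg.
Tool frame: the origin (TCP) lies at the very end of the fingers, on their centre line; the grasp point (between the pads) lies 19 mm behind it; z points along the fingers, y is the line along which they close (so a half turn about z gives the same grasp; the last joint's range is limited). The gripper opens to 85 mm and grips with 20 to 120 N. Pads are 22 mm wide; open, the fingers measure 114 mm over their backs; the gripper's body (76 mm by 85 mm) begins 54 mm behind the grasp point. The pads swing forward as they close: fully open they stand 13 mm farther back than shut.
Start: joints at [1.196, 0.426, 0.074, 1.606, -0.034, 1.111, -0.067], TCP at [0.151, -0.658, 0.231] pointing down, gripper open.
Joint ranges: [-2.85, 2.85], [-0.5, 2.14], [-1.23, 1.37], [0.21, 2.46], [-1.02, 4.16], [0.16, 2.05], [-2.73, 2.73]. Speed limits (rad/s): [1.89, 1.89, 2.39, 2.39, 3.01, 3.01, 3.01].

INTERFACE

Orientations are given as a unit quaternion [w, x, y, z].
In Python, from workcell import get_state, capture, close_job gives the robot as it stands.
- The arm moves only by the tool arm_command, never from a script. Its arguments are lists of equal length, an entry for each row: "travel": the shift along the tool's x, y, z scaled (see below), a list of three; "twist": the turn, a rotation vector about the tool's x, y, z scaled (see below), a list of three. A call has exactly 10 rows; each row is the pose to reach, as a shift and turn from the pose commanded when the call began, along the tool's axes at that moment; what a row does not reach only later rows make up. The controller multiplies each number of a shift by 0.8 m and each number of a turn by 90 degrees. A row lasts 1/12 s, in which the tool goes at most 41.7 mm and 7.16 degrees, less where a joint would pass 70% of its speed; a pose out of reach is approached as far as the arm can. A call with a number of a shift or a turn outside -1 to 1 is refused whole. A call with a gripper value outside its range is refused whole. "hand" is the opening, from 0 (shut) to 1 (fully open), set as the call begins (left out, the last holds). The fingers move at their own pace and stop on an object; the grip force is fixed at half the most. Time passes only in rows, so rows that repeat a pose let the fingers close, or fill a call up. It gives the time, the measured TCP pose, the force, the opening and the grip force at its end, in the units of the state.
- get_state(): the state, without advancing time (a new reading comes with each control period).
- capture(name): name is "side" or "top" or "wrist"; returns a dict with "frame" (384x512x3 uint8, blue, green, red), "depth" (384x512 float32, m along the optical axis (not along the pixel's ray), 0 where there is no reading), "K" (3x3 intrinsics, pixels), "dist" ([k1, k2, p1, p2, k3] as OpenCV has them; the pictures are not rectified), "origin" and "rotation" of the camera in the world; the wrist camera has in their place "T_tool_cam" (4x4, takes a point from camera to tool coordinates, whose origin is the TCP and whose axes are the flange's). Camera axes: x right, y down, z forward; pixel columns grow to the right and rows downward; lengths in m; the calibration is good to about 2 mm. A picture is of the moment at which its call begins: read the wrist's pose just before it.
- close_job(): hands the job in; it is judged then, once.
The state is a dict: "time": time; "qpos": joint angles; "qd": joint speeds; "effort": joint torques, N m; "ee_pos": TCP position; "tool_rot": TCP orientation; "ft_force": force on the tool from outside, world axes, zero at the start; "torque": the same for the moment, N m; "finger_gap": opening from 0.0 (shut) to 1.0 (fully open); "finger_force": force on a finger pad.
Only numpy, scipy, OpenCV 4.12 (cv2) and the standard library are available. Lean on these libraries where they do the work, as an engineer would, in place of code of your own. Each camera call takes 0.05 s, during which the arm holds its last target. There are 200 camera calls.

TASK

Sweep the three loose steel frit discs on the raised sorting tray through the narrow gate in its fence, one at a time, so that each drops into the collecting slot behind the gate. Push them gently along the deck with the fingertips only: do not pinch or lift a disc. Leave the two capped vials on the tray, and the bottle and jar beside it, standing where they are.

Things in the scene. Friction and masses are not known exactly. Their poses are not given: they have to be found in the camera images.
- tray: Fixed grey plastic tray, black deck. Origin on the table; its x axis points towards the gate, y left of that, z up. In its frame (mm): flat deck at z = 60, x = -120 to 85, y = -140 to 140. A rim 5 thick, 16 high above the deck, runs along the rear and both sides (inner faces x = -115, y = +-135); the end fence (x = 80 to 85, as high) closes the front but for the gate. Place and turn vary.
- gate (a point): Middle of the gate, a 40 mm wide gap in the end fence, at deck height, half way through the fence (x = 82.5, y = 0, z = 60 mm in the tray's frame; same axes). The deck ends in a sharp drop at the fence's outer face (tray x = 85 mm): a disc whose centre is pushed some millimetres past it tips over and falls into the slot.
- slot (a point): Middle of the floor of the collecting slot, an open-topped well behind the gate: 65 mm long (x = 85 to 150 mm in the tray's frame), 44 mm wide, floor 56 mm below the deck, walls up to 16 mm above the deck on the far side and both flanks.
- disc0: One of three alike loose stainless frit discs: round, 30 mm diameter, 12 mm thick, about 45 g, with a darker sintered middle on top; lies flat on the deck at the start. Origin at the centre of its underside. It slides when pushed.
- disc1: One of three alike loose stainless frit discs: round, 30 mm diameter, 12 mm thick, about 45 g, with a darker sintered middle on top; lies flat on the deck at the start. Origin at the centre of its underside. It slides when pushed.
- disc2: One of three alike loose stainless frit discs: round, 30 mm diameter, 12 mm thick, about 45 g, with a darker sintered middle on top; lies flat on the deck at the start. Origin at the centre of its underside. It slides when pushed.
- vial_a: Bystander: small loose glass vial with blue cap, 22 mm diameter, 46 mm tall, standing on the deck near one front corner. Origin at the centre of its underside.
- vial_b: Bystander: a second vial, the same as vial_a, near the other front corner of the deck.
- bottle: Bystander: loose glass bottle with blue cap, 60 mm diameter, 110 mm tall, standing on the table on the left. Origin at the centre of its underside.
- jar: Bystander: loose glass jar with white lid, 58 mm diameter, 69 mm tall, standing on the table on the right. Origin at the centre of its underside.

How it is judged:
By the outcome, as a careful person would: the job done as asked, in the order asked, and still so for the second after the job is handed in, with the robot touching nothing.
It also fails if it takes over 69 s, if anything falls off the work surface, if the arm or the gripper's body presses on something with over 40 N, if the wrist force passes 120 N, or if a joint passes its speed limit or range.

## Working session

There is one attempt and no reset: what is moved stays moved. The work goes in short steps, Python scripts to look and compute and a tool call to move; the robot and the scene stay as the last step left them, time stands still between calls to the robot, and variables do not carry over. Pictures are saved under pics/ and viewed, at most 10 in all, crops included, and the job is handed in when it is done.

Besides the shell and the picture viewer there is one more tool, called after ">>>" by a JSON object that holds its "name" and its "arguments". arm_command: Moves the arm, as the interface text tells. Shifts and turns lie within -1 to 1; 1 stands for 0.8 m of shift or 90 degrees of turn. Its arguments: {"type":"object","properties":{"travel":{"type":"array","items":{"type":"array","items":{"type":"number"}}},"twist":{"type":"array","items":{"type":"array","items":{"type":"number"}}},"hand":{"type":"number"}},"required":["travel","twist"]}

```bash
mkdir -p pics; ls
python3 - <<'E'
from workcell import *
import cv2,numpy as np
s=get_state();print(s['time'],s['ee_pos'],s['tool_rot'],s['finger_gap'])
np.set_printoptions(precision=4,suppress=True)
for n in ['top','side']:
    c=capture(n);cv2.imwrite(f'pics/{n}0.png',c['frame']);np.savez(f'{n}0.npz',**c)
    print(n,c['K'],c['dist'],c['origin'],c['rotation'])
E
```

```text
pics
0.0 [ 0.1510043  -0.65746338  0.23060373] [-6.35971671e-04  9.93636151e-01  1.12635613e-01 -1.19110776e-04] 1.002761063926142
top [[366.2488   0.     257.5579]
 [  0.     366.2488 190.9965]
 [  0.       0.       1.    ]] [-0.1194  0.      0.      0.      0.    ] [0.4467 0.0035 1.2681] [-0.0396  0.7144 -0.6978  0.0326]
side [[463.7582   0.     258.9574]
 [  0.     463.7582 192.6128]
 [  0.       0.       1.    ]] [-0.0325  0.      0.      0.      0.    ] [ 0.172  -0.7546  0.9656] [-0.3566  0.9051 -0.2116  0.0938]
```

View pics/top0.png

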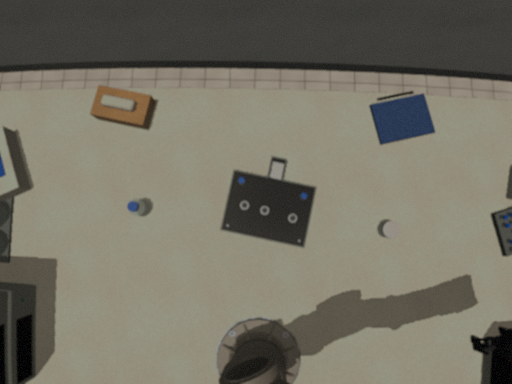

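View pics/side0.png

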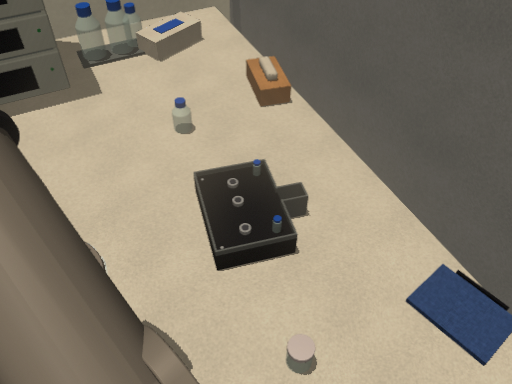

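The top view shows the dark tray around (268,208). The discs are at (244,205), (265,210) and (293,217), the gate is near (277,178) with the slot above it, and the vial caps are at (241,181) and (304,196). In the side view the discs are at (233,183), (238,201) and (245,229).

```bash
cat > h.py <<'E'
import numpy as np,cv2
from scipy.spatial.transform import Rotation as R
def rot(q): q=np.asarray(q); return q if q.shape==(3,3) else R.from_quat(q,scalar_first=True).as_matrix()
def campose(c,s=None):
    if 'origin' in c: return np.asarray(c['origin']),rot(c['rotation'])
    T=np.asarray(c['T_tool_cam']);A=rot(s['tool_rot'])
    return np.asarray(s['ee_pos'])+A@T[:3,3],A@T[:3,:3]
def ray(c,px,z,s=None):
    o,A=campose(c,s)
    u=cv2.undistortPoints(np.float64(px).reshape(-1,1,2),np.float64(c['K']),np.float64(c['dist'])).reshape(-1,2)
    d=np.c_[u,np.ones(len(u))]@A.T
    return o+d*((z-o[2])/d[:,2])[:,None]
E
python3 - <<'E'
from h import *
np.set_printoptions(precision=4,suppress=True)
c=dict(np.load('top0.npz'));f=c['frame']
hsv=cv2.cvtColor(f,cv2.COLOR_BGR2HSV)
m=(hsv[...,2]<70).astype(np.uint8);m[:150]=0;m[260:]=0;m[:,:210]=0;m[:,330:]=0
m=cv2.morphologyEx(m,cv2.MORPH_CLOSE,np.ones((7,7)));m=cv2.morphologyEx(m,cv2.MORPH_OPEN,np.ones((25,25)))
cs,_=cv2.findContours(m,0,2);k=max(cs,key=cv2.contourArea)
b=cv2.boxPoints(cv2.minAreaRect(k));print(b)
P=ray(c,b,.076)[:,:2];print(P,'sides',[np.linalg.norm(P[i]-P[i-1]) for i in range(4)])
C=P.mean(0);print('centre',C)
for n in['top','side']:
    c=dict(np.load(n+'0.npz'));f=c['frame'];hsv=cv2.cvtColor(f,cv2.COLOR_BGR2HSV)
    x0,y0,x1,y1=(225,170,315,245) if n=='top' else (198,165,290,250)
    blue=cv2.inRange(hsv,(100,130,60),(130,255,255));br=cv2.inRange(hsv,(0,0,105 if n=='top' else 95),(179,90,255))
    for nm,mm,z in(('disc',br,.072),('cap',blue,.104)):
        w=np.zeros_like(mm);w[y0:y1,x0:x1]=mm[y0:y1,x0:x1]
        if nm=='disc': w=cv2.morphologyEx(w,cv2.MORPH_CLOSE,np.ones((5,5)))
        N,_,st,ct=cv2.connectedComponentsWithStats(w)
        for i in range(1,N):
            if st[i,4]>8: print(n,nm,ct[i],st[i,4],ray(c,[ct[i]],z)[0])
E
```

```text
[[221.8893 228.522 ]
 [234.2162 170.4095]
 [314.8603 187.5158]
 [302.5334 245.6283]]
[[ 0.4436  0.1295]
 [ 0.6352  0.0952]
 [ 0.5846 -0.171 ]
 [ 0.3946 -0.133 ]] sides [np.float64(0.2671026344023098), np.float64(0.19465125436688224), np.float64(0.27098146150365193), np.float64(0.19376464888005424)]
centre [ 0.5145 -0.0198]
top disc [274.6574 176.8502] 861 [ 0.6174 -0.0385  0.072 ]
top disc [310.9964 227.0803] 274 [ 0.4551 -0.1602  0.072 ]
top disc [243.9322 204.9831] 59 [0.5222 0.0602 0.072 ]
top disc [264.2931 210.1552] 58 [ 0.5068 -0.0068  0.072 ]
top disc [292.125  217.7143] 56 [ 0.4843 -0.0981  0.072 ]
top disc [246.7822 239.6867] 482 [0.4095 0.0478 0.072 ]
top cap [241.  179.5] 26 [0.6018 0.0703 0.104 ]
top cap [303.5667 195.1667] 30 [ 0.556  -0.1309  0.104 ]
side disc [210.461  166.9291] 141 [0.4881 0.1352 0.072 ]
side disc [256.     165.4167] 12 [0.6052 0.0858 0.072 ]
side disc [279.7365 174.3621] 406 [0.6482 0.0256 0.072 ]
side disc [232.2029 181.5362] 69 [0.5189 0.057  0.072 ]
side disc [237.6962 199.6203] 79 [ 0.5044 -0.0095  0.072 ]
side disc [203.8054 229.7622] 555 [ 0.3872 -0.0642  0.072 ]
side disc [244.5385 227.3692] 65 [ 0.4804 -0.101   0.072 ]
side disc [222.2308 247.6923] 13 [ 0.406  -0.1338  0.072 ]
side cap [277.     218.2222] 54 [ 0.5526 -0.1331  0.104 ]
```

```bash
cat >> h.py <<'E'
def plan(s,p,yaw):
    "travel/twist (scaled) from the present pose to TCP p, tool down, tool x at world yaw (deg)"
    A=rot(s['tool_rot']);B=R.from_euler('z',yaw,degrees=True).as_matrix()@np.diag([1,-1,-1.])
    t=A.T@(np.asarray(p)-s['ee_pos'])/.8; w=R.from_matrix(A.T@B).as_rotvec()/(np.pi/2)
    print('pos',np.round(s['ee_pos'],4),'t',round(s['time'],2),'travel',t.round(4),'twist',w.round(4))
E
python3 - <<'E'
from h import *
from workcell import *
s=get_state();c=capture('wrist');print(c['T_tool_cam'].round(4),c['K'].round(1),c['dist'])
plan(s,[.47,-.02,.34],-10.6)
E
```

```text
[[-4.000e-04 -9.645e-01 -2.640e-01  6.490e-02]
 [ 1.000e+00 -5.000e-04  3.000e-04  9.000e-04]
 [-4.000e-04 -2.640e-01  9.645e-01 -1.423e-01]
 [ 0.000e+00  0.000e+00  0.000e+00  1.000e+00]] [[296.7   0.  254.6]
 [  0.  296.7 187.1]
 [  0.    0.    1. ]] [-0.01379302  0.          0.          0.          0.        ]
pos [ 0.151  -0.6575  0.2307] t 0.1 travel [ 0.567  -0.6876 -0.1359] twist [-7.000e-04  2.000e-04  2.615e-01]
```

>>> {"name": "arm_command", "arguments": {"travel": [[0.53, -0.696, -0.136], [0.53, -0.696, -0.136], [0.53, -0.696, -0.136], [0.53, -0.696, -0.136], [0.53, -0.696, -0.136], [0.53, -0.696, -0.136], [0.53, -0.696, -0.136], [0.53, -0.696, -0.136], [0.53, -0.696, -0.136], [0.53, -0.696, -0.136]], "twist": [[0, 0, 0.26], [0, 0, 0.26], [0, 0, 0.26], [0, 0, 0.26], [0, 0, 0.26], [0, 0, 0.26], [0, 0, 0.26], [0, 0, 0.26], [0, 0, 0.26], [0, 0, 0.26]], "hand": 0}}

```text
time: 0.98
ee_pos: [0.3207, -0.2818, 0.2956]
tool_rot: [0.0, 0.996, -0.091, 0.0]
ft_force: [0.2, -0.8, 0.5]
finger_gap: -0.0
finger_force: 0.0
```

Run:
```python
from h import *
from workcell import *
s=get_state();print(s['tool_rot'],s['finger_gap'],s['qd'])
plan(s,[.44,-.02,.34],-10.6)
```

```text
[ 2.32833045e-04  9.95829169e-01 -9.12370748e-02  8.48935723e-05] -5.7639441316611966e-06 [-0.51718476 -0.3293591  -0.57726047  0.14174547 -0.06028398  0.17722662
 -1.057336  ]
pos [ 0.3207 -0.2818  0.2956] t 0.98 travel [ 0.0872 -0.3489 -0.0557] twist [ 0.0003 -0.0001  0.0014]
```

>>> {"name": "arm_command", "arguments": {"travel": [[0.08, -0.33, -0.052], [0.08, -0.33, -0.052], [0.08, -0.33, -0.052], [0.08, -0.33, -0.052], [0.08, -0.33, -0.052], [0.08, -0.33, -0.052], [0.08, -0.33, -0.052], [0.08, -0.33, -0.052], [0.08, -0.33, -0.052], [0.08, -0.33, -0.052]], "twist": [[0, 0, 0], [0, 0, 0], [0, 0, 0], [0, 0, 0], [0, 0, 0], [0, 0, 0], [0, 0, 0], [0, 0, 0], [0, 0, 0], [0, 0, 0]], "hand": 0}}

```text
time: 1.82
ee_pos: [0.431, -0.0364, 0.3365]
tool_rot: [0.0, 0.996, -0.091, -0.0]
ft_force: [0.3, -1.0, -0.3]
finger_gap: -0.001
finger_force: 0.0
```

Run:
```python
from h import *
from workcell import *
import pickle
s=get_state();plan(s,[.44,-.02,.34],-10.6)
c=capture('wrist');cv2.imwrite('pics/w1.png',c['frame']);pickle.dump((c,s),open('w1.pkl','wb'))
```

```text
pos [ 0.431  -0.0364  0.3365] t 1.82 travel [ 0.0074 -0.0222 -0.0044] twist [0.0001 0.0004 0.0013]
```

View pics/w1.png

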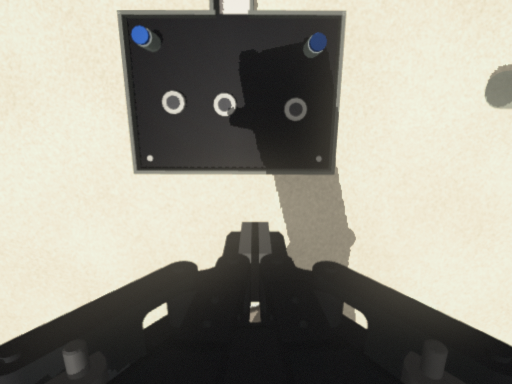

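The wrist view shows the whole tray. Its rim corners are near (119,11), (346,11), (335,173) and (135,173), the gate is at about x=215–252 on the top edge, the discs are at (173,102), (224,105) and (295,109), and the caps are at (141,35) and (318,42).

Run:
```python
from h import *
import pickle
np.set_printoptions(precision=4,suppress=True)
c,s=pickle.load(open('w1.pkl','rb'));f=c['frame'];g=cv2.cvtColor(f,6).astype(int)
print('row90 L',g[90,115:140],'R',g[90,325:350]);print('col180 top',g[3:25,180]);print('col180 bot',g[160:182,180])
print('fence row',g[14,205:260],'row18',g[18,205:260])
def ln(v,i0,up): # subpixel crossing of outer edge
    pass
E_={}
def edge(pts): return cv2.fitLine(np.float32(pts),cv2.DIST_HUBER,0,.01,.01).ravel()
T=150
left=[];right=[];top=[];bot=[]
for y in range(25,165,4):
    left.append([next(x for x in range(100,200) if g[y,x]<T)-.5,y])
    if y<60 or 110<y: right.append([next(x for x in range(370,300,-1) if g[y,x]<T)+.5,y])
for x in list(range(130,205,4))+list(range(265,340,4)): top.append([x,next(y for y in range(2,40) if g[y,x]<T)-.5])
for x in range(145,265,4): bot.append([x,next(y for y in range(200,140,-1) if g[y,x]<T)+.5])
W={}
for n,p in dict(left=left,right=right,top=top,bot=bot).items():
    q=ray(c,p,.076,s)[:,:2];vx,vy,x,y=edge(q*1000);W[n]=(vx,vy,x/1e3,y/1e3);print(n,'dir',np.degrees(np.arctan2(vy,vx)),x/1e3,y/1e3)
def X(a,b):
    a,b=W[a],W[b];t=np.linalg.solve(np.array([[a[0],-b[0]],[a[1],-b[1]]]),[b[2]-a[2],b[3]-a[3]]);return np.array([a[2]+t[0]*a[0],a[3]+t[0]*a[1]])
P=np.array([X('left','top'),X('right','top'),X('right','bot'),X('left','bot')]);print(P,[np.linalg.norm(P[i]-P[i-1]) for i in range(4)])
w=cv2.inRange(f,(70,)*3,(255,)*3)
for (x,y),r in (((173,102),17),((224,105),17),((295,109),17)):
    q=g[y-r:y+r+1,x-r:x+r+1];m=(q>(55)).astype(np.uint8)
    k=max(cv2.findContours(m,0,1)[0],key=cv2.contourArea);(a,b),rr=cv2.minEnclosingCircle(k)
    e=cv2.fitEllipse(k);a,b=e[0];print('disc',x-r+a,y-r+b,e[1],ray(c,[[x-r+a,y-r+b]],.072,s)[0])
```

```text
row90 L [232 231 229 231 231 230 230 232 232 219 160 138 134 112  57  43  41  39
  36  31  38  40  38  39  39] R [ 43  43  43  45  46  46  48  48  53  61  64  81 135 142 145 177 226 230
 231 232 234 234 234 236 236]
col180 top [231 232 233 233 232 230 217 162 139 134 127  98  57  48  48  43  42  40
  42  42  40  42]
col180 bot [ 58  60  57  59  58  58  51  40  49  62  92 131 147 161 203 232 234 234
 234 234 233 233]
fence row [106 107 106 106 106 105 105 106 105  95  66  41  41  44  53  60  64  77
 107 120 119 120 120 119 119 120 120 119 119 119 119 119 119 119 118 118
 119 118 118 120 118 119 124 109 105 103 103 104 103 104 109 108 107 107
 107] row18 [45 45 46 45 46 45 44 45 46 45 45 44 43 43 43 42 44 43 44 44 43 43 44 42
 43 44 42 44 46 45 44 43 42 45 43 45 44 44 44 45 44 44 43 45 47 46 47 46
 47 45 47 47 48 47 47]
left dir -10.5409565 0.54022884 0.112326846
right dir -10.2165365 0.4845668 -0.16040117
top dir 79.33996 0.6137421 -0.027396383
bot dir 79.61327 0.42310774 0.050989717
[[ 0.6367  0.0944]
 [ 0.5853 -0.1786]
 [ 0.3876 -0.1429]
 [ 0.4378  0.1314]] [np.float32(0.20223467), np.float32(0.2777294), np.float32(0.20090994), np.float32(0.27886736)]
disc 173.00163459777832 102.05978965759277 (23.524627685546875, 25.294445037841797) [0.5196 0.055  0.072 ]
disc 224.34053230285645 105.91045188903809 (24.831674575805664, 38.01991653442383) [ 0.5023 -0.0106  0.072 ]
disc 295.0747928619385 108.92551040649414 (22.303930282592773, 22.56521987915039) [ 0.4815 -0.1021  0.072 ]
```

```bash
cat >> h.py <<'E'
O=np.array([.5291,-.0271]);Y=-10.45
RT=R.from_euler('z',Y,degrees=True).as_matrix()[:2,:2]
def w2t(p): return (np.asarray(p)[...,:2]-O)@RT*1000
def tplan(s,x,y,z,yaw=0):
    print('tray',w2t(s['ee_pos']).round(1),'F',np.round(s['ft_force'],1),'gap',round(s['finger_gap'],3)); plan(s,[*(O+RT@[x/1e3,y/1e3]),z/1e3],Y+yaw)
E
python3 - <<'E'
from h import *
from workcell import *
import pickle
c,s=pickle.load(open('w1.pkl','rb'))
print('gate px edges tray',w2t(ray(c,[[214.5,14],[248,14]],.076,s)),'vials',w2t(ray(c,[[141,35],[318,42]],.104,s)),'discs',w2t(ray(c,[[173,102.06],[224.3,104.5],[295.1,108.9]],.072,s)))
tplan(get_state(),-67.3,14.7,110,-5.35)
E
```

```text
gate px edges tray [[ 79.09526782  20.04259855]
 [ 79.01783999 -20.78236478]] vials [[  50.10483151  102.2941588 ]
 [  42.290364   -102.25614678]] discs [[-24.22494921  79.02028239]
 [-27.49592312  11.34143869]
 [-33.21261875 -82.475482  ]]
tray [-94.8 -27.3] F [-0.6 -0.5  0.3] gap -0.0
pos [ 0.4309 -0.0367  0.3365] t 1.87 travel [ 0.0345 -0.0526  0.2831] twist [0.0002 0.0003 0.0585]
```

>>> {"name": "arm_command", "arguments": {"travel": [[0.0345, -0.0526, 0.283], [0.0345, -0.0526, 0.283], [0.0345, -0.0526, 0.283], [0.0345, -0.0526, 0.283], [0.0345, -0.0526, 0.283], [0.0345, -0.0526, 0.283], [0.0345, -0.0526, 0.283], [0.0345, -0.0526, 0.283], [0.0345, -0.0526, 0.283], [0.0345, -0.0526, 0.283]], "twist": [[0, 0, 0.0585], [0, 0, 0.0585], [0, 0, 0.0585], [0, 0, 0.0585], [0, 0, 0.0585], [0, 0, 0.0585], [0, 0, 0.0585], [0, 0, 0.0585], [0, 0, 0.0585], [0, 0, 0.0585]], "hand": 0.12}}

```text
time: 2.7
ee_pos: [0.467, -0.0002, 0.1122]
tool_rot: [0.0, 0.991, -0.137, 0.001]
ft_force: [0.1, -0.7, 0.4]
finger_gap: 0.119
finger_force: 0.0
```

Run:
```python
from h import *
from workcell import *
import pickle
s=get_state();tplan(s,-67.3,14.7,64,-5.35)
c=capture('wrist');cv2.imwrite('pics/w2.png',c['frame']);pickle.dump((c,s),open('w2.pkl','wb'))
```

```text
tray [-66.   15.2] F [ 0.1 -0.7  0.4] gap 0.119
pos [ 4.670e-01 -2.000e-04  1.122e-01] t 2.7 travel [-0.0018  0.0008  0.0603] twist [-0.0001 -0.0018 -0.    ]
```

View pics/w2.png

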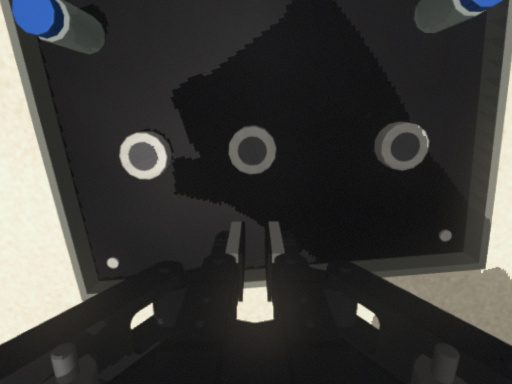

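The view shows the middle disc at (252,150), centred ahead of the slightly open fingertips at (230–283, 222). I'll lower now.

>>> {"name": "arm_command", "arguments": {"travel": [[-0.002, 0.001, 0.012], [-0.002, 0.001, 0.024], [-0.002, 0.001, 0.036], [-0.002, 0.001, 0.044], [-0.002, 0.001, 0.05], [-0.002, 0.001, 0.055], [-0.002, 0.001, 0.058], [-0.002, 0.001, 0.058], [-0.002, 0.001, 0.058], [-0.002, 0.001, 0.058]], "twist": [[0, 0, 0], [0, 0, 0], [0, 0, 0], [0, 0, 0], [0, 0, 0], [0, 0, 0], [0, 0, 0], [0, 0, 0], [0, 0, 0], [0, 0, 0]]}}

```text
time: 3.58
ee_pos: [0.4646, 0.0003, 0.0642]
tool_rot: [-0.0, 0.991, -0.137, 0.0]
ft_force: [-0.4, 0.3, -0.1]
finger_gap: 0.122
finger_force: 0.0
```

Run:
```python
from h import *
from workcell import *
import pickle
s=get_state();tplan(s,-67.3,14.7,64,-5.35);tplan(s,70,1.9,64,-5.35)
c,s=pickle.load(open('w2.pkl','rb'));print(w2t(ray(c,[[252,150]],.072,s)))
```

```text
tray [-68.4  15.3] F [-0.4  0.3 -0.1] gap 0.122
pos [4.646e-01 3.000e-04 6.420e-02] t 3.58 travel [0.0015 0.0006 0.0003] twist [-0.0001 -0.0002  0.0008]
tray [-68.4  15.3] F [-0.4  0.3 -0.1] gap 0.122
pos [4.646e-01 3.000e-04 6.420e-02] t 3.58 travel [0.1738 0.0007 0.0003] twist [-0.0001 -0.0002  0.0008]
[[-26.65415537  11.45474597]]
```

First half of the push, at 0.0088 (7 mm) per row.

>>> {"name": "arm_command", "arguments": {"travel": [[0.009, 0, 0], [0.018, 0, 0], [0.027, 0, 0], [0.036, 0, 0], [0.045, 0.0007, 0], [0.054, 0.0007, 0], [0.063, 0.0007, 0], [0.072, 0.0007, 0], [0.081, 0.0007, 0], [0.09, 0.0007, 0]], "twist": [[0, 0, 0], [0, 0, 0], [0, 0, 0], [0, 0, 0], [0, 0, 0], [0, 0, 0], [0, 0, 0], [0, 0, 0], [0, 0, 0], [0, 0, 0]]}}

```text
time: 4.42
ee_pos: [0.5342, -0.02, 0.0639]
tool_rot: [-0.0, 0.991, -0.137, -0.0]
ft_force: [-0.3, 0.6, 0.2]
finger_gap: 0.119
finger_force: 0.2
```

Run:
```python
from h import *
from workcell import *
import pickle
s=get_state();tplan(s,70,1.9,64,-5.35)
c=capture('wrist');cv2.imwrite('pics/w3.png',c['frame']);pickle.dump((c,s),open('w3.pkl','wb'))
```

```text
tray [3.7 7.9] F [-0.3  0.6  0.2] gap 0.119
pos [ 0.5342 -0.02    0.0639] t 4.42 travel [ 0.0832 -0.0001 -0.0001] twist [-0.      0.      0.0008]
```

View pics/w3.png

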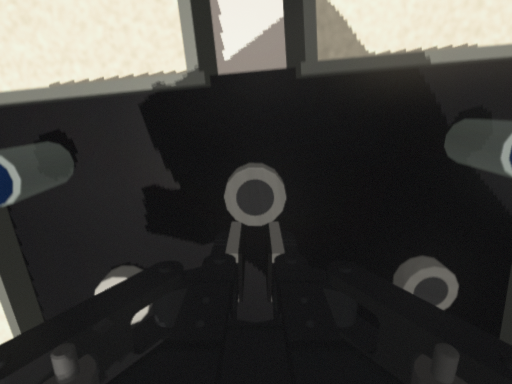

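The disc at (255,195) sits in the notch between the fingertips, with the gate straight ahead at (212–300, 75).

>>> {"name": "arm_command", "arguments": {"travel": [[0.009, 0, 0], [0.018, 0, 0], [0.027, 0, 0], [0.036, 0, 0], [0.045, 0, 0], [0.054, 0, 0], [0.063, 0, 0], [0.072, 0, 0], [0.08, 0, 0], [0.086, 0, 0]], "twist": [[0, 0, 0], [0, 0, 0], [0, 0, 0], [0, 0, 0], [0, 0, 0], [0, 0, 0], [0, 0, 0], [0, 0, 0], [0, 0, 0], [0, 0, 0]]}}

```text
time: 5.3
ee_pos: [0.6006, -0.0387, 0.064]
tool_rot: [-0.0, 0.991, -0.137, 0.0]
ft_force: [-0.5, -0.2, 0.5]
finger_gap: 0.121
finger_force: 0.0
```

Run:
```python
from h import *
from workcell import *
import pickle
s=get_state();tplan(s,-24,125,110,0)
c=capture('wrist');cv2.imwrite('pics/w4.png',c['frame'])
```

```text
tray [72.4  1.6] F [-0.5 -0.2  0.5] gap 0.121
pos [ 0.6006 -0.0387  0.064 ] t 5.3 travel [-0.1342 -0.1425 -0.0576] twist [-0.0001 -0.0001 -0.0588]
```

View pics/w4.png

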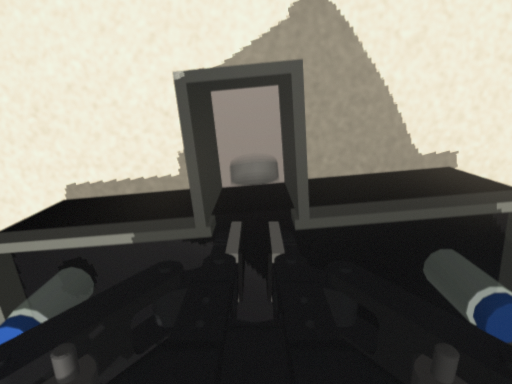

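The first disc is in the slot, seen at (254,170) below deck level, and both vials are standing. Next is the left disc: rise, shut the fingers and move to its outer side.

>>> {"name": "arm_command", "arguments": {"travel": [[0, 0, -0.035], [0, 0, -0.07], [0, 0, -0.07], [-0.1326, -0.125, -0.07], [-0.1326, -0.125, -0.07], [-0.1326, -0.125, -0.07], [-0.1326, -0.125, -0.07], [-0.1326, -0.125, -0.07], [-0.1326, -0.125, -0.07], [-0.1326, -0.125, -0.07]], "twist": [[0, 0, 0], [0, 0, 0], [0, 0, 0], [0, 0, -0.059], [0, 0, -0.059], [0, 0, -0.059], [0, 0, -0.059], [0, 0, -0.059], [0, 0, -0.059], [0, 0, -0.059]], "hand": 0}}

```text
time: 6.18
ee_pos: [0.5251, 0.0861, 0.1201]
tool_rot: [0.0, 0.996, -0.091, 0.0]
ft_force: [1.1, 0.6, -0.1]
finger_gap: -0.003
finger_force: 0.0
```

Run:
```python
from h import *
from workcell import *
s=get_state();tplan(s,-24.5,111,64,0)
```

```text
tray [-24.5 110.6] F [ 1.1  0.6 -0.1] gap -0.003
pos [0.5251 0.0861 0.1201] t 6.18 travel [-0.0001 -0.0006  0.0701] twist [ 0.0001 -0.0003  0.0001]
```

>>> {"name": "arm_command", "arguments": {"travel": [[0, 0, 0.012], [0, 0, 0.024], [0, 0, 0.036], [0, 0, 0.046], [0, 0, 0.055], [0, 0, 0.062], [0, 0, 0.067], [0, 0, 0.07], [0, 0, 0.07], [0, 0, 0.07]], "twist": [[0, 0, 0], [0, 0, 0], [0, 0, 0], [0, 0, 0], [0, 0, 0], [0, 0, 0], [0, 0, 0], [0, 0, 0], [0, 0, 0], [0, 0, 0]]}}

```text
time: 7.02
ee_pos: [0.5248, 0.0867, 0.0641]
tool_rot: [-0.0, 0.996, -0.091, 0.0]
ft_force: [-0.4, -0.1, -0.3]
finger_gap: 0.001
finger_force: 0.0
```

>>> {"name": "arm_command", "arguments": {"travel": [[0, 0.008, 0], [0, 0.016, 0], [0, 0.024, 0], [0, 0.032, 0], [0, 0.04, 0], [0, 0.048, 0], [0, 0.056, 0], [0, 0.064, 0], [0, 0.072, 0], [0, 0.08, 0]], "twist": [[0, 0, 0], [0, 0, 0], [0, 0, 0], [0, 0, 0], [0, 0, 0], [0, 0, 0], [0, 0, 0], [0, 0, 0], [0, 0, 0], [0, 0, 0]]}}

```text
time: 7.85
ee_pos: [0.5132, 0.0231, 0.0641]
tool_rot: [-0.0, 0.996, -0.091, 0.0]
ft_force: [-0.1, 2.3, 4.0]
finger_gap: 0.002
finger_force: 1.5
```

Run:
```python
from h import *
from workcell import *
import pickle
s=get_state();tplan(s,-24.5,22.5,64,0)
c=capture('wrist');cv2.imwrite('pics/w5.png',c['frame']);pickle.dump((c,s),open('w5.pkl','wb'))
```

```text
tray [-24.8  46.5] F [-0.1  2.3  4. ] gap 0.002
pos [0.5132 0.0231 0.0641] t 7.85 travel [0.0003 0.03   0.0001] twist [-0.0001 -0.0001  0.0004]
```

View pics/w5.png

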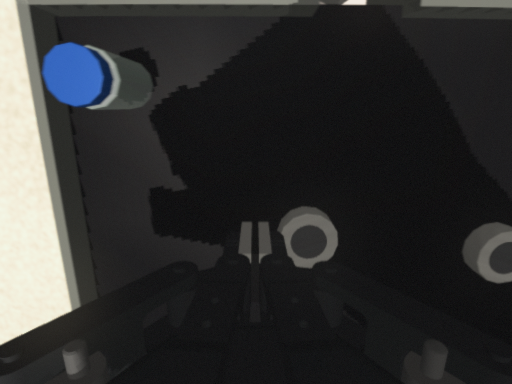

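The disc at (308,237) is moving alongside the fingers. A 4 N upward force is showing, so I'll check the contact geometry.

Run:
```python
from h import *
from workcell import *
import pickle
c,s=pickle.load(open('w5.pkl','rb'))
print('disc (308,240 inner)',w2t(ray(c,[[308.5,240.5]],.072,s)),w2t(ray(c,[[308,236]],.072,s)))
print('tip L/R at z64',w2t(ray(c,[[238,222],[272,222],[229,258],[283,258]],.064,s)))
d=np.asarray(c['depth']);print(d[241,295:325:5],d[228:254:5,309],d[245,275:285])
u=[[308,215],[330,240],[300,262],[290,240],[308,240]];o,A=campose(c,s)
k=cv2.undistortPoints(np.float64(u).reshape(-1,1,2),c['K'],c['dist']).reshape(-1,2)
for (x,y),(a,b) in zip(u,k): print((x,y),o+A@(np.array([a,b,1])*d[y,x]))
```

```text
disc (308,240 inner) [[-23.48117071  18.26592406]] [[-21.06389391  18.63048703]]
tip L/R at z64 [[-16.90359948  53.44811317]
 [-16.90322238  35.96531363]
 [-37.46054524  58.54870817]
 [-37.46267015  29.77599462]]
[0.14644971 0.14610413 0.1474858  0.14561912 0.14570676 0.14743574] [0.14360942 0.14542669 0.14684673 0.14577101 0.14768246 0.14740135] [0.13275021 0.13299523 0.132735   0.13427465 0.13265248 0.13393417
 0.1331941  0.1342919  0.13303691 0.13322718]
(308, 215) [ 0.52236264 -0.00652564  0.07121757]
(330, 240) [ 0.50686709 -0.01565974  0.07049414]
(300, 262) [0.49868508 0.00096308 0.07258316]
(290, 240) [0.5113016  0.00408409 0.07209439]
(308, 240) [ 0.51011961 -0.00456707  0.0729663 ]
```

>>> {"name": "arm_command", "arguments": {"travel": [[0, 0.004, 0], [0, 0.008, 0], [0, 0.012, 0], [0, 0.016, 0], [0, 0.019, 0], [0, 0.0215, 0], [0, 0.0215, 0], [0, 0.0215, 0], [0, 0.0, 0], [0, -0.006, 0]], "twist": [[0, 0, 0], [0, 0, 0], [0, 0, 0], [0, 0, 0], [0, 0, 0], [0, 0, 0], [0, 0, 0], [0, 0, 0], [0, 0, 0], [0, 0, 0]]}}

```text
time: 8.73
ee_pos: [0.5142, 0.0299, 0.064]
tool_rot: [-0.0, 0.996, -0.09, 0.0]
ft_force: [-0.2, 1.1, -0.3]
finger_gap: 0.001
finger_force: 0.0
```

```bash
cat >> h.py <<'E'
def rings(c,s,z=.072):
    "bright rings on the deck in a wrist picture -> tray mm"
    g=cv2.cvtColor(c['frame'],6);m=cv2.inRange(g,75,255)
    n,l,st,ct=cv2.connectedComponentsWithStats(m)
    for i in range(1,n):
        x,y,w,h,a=st[i]
        if a>300 and 25<w<90 and 25<h<90 and .6<w/h<1.6 and y>40:
            k=cv2.findContours((l==i).astype(np.uint8),0,1)[0][0];e=cv2.fitEllipse(cv2.convexHull(k))
            print('ring',np.round(e[0],1),np.round(e[1],1),w2t(ray(c,[e[0]],z,s)).round(1))
E
python3 - <<'E'
from h import *
from workcell import *
import pickle
s=get_state();c=capture('wrist');cv2.imwrite('pics/w6.png',c['frame']);rings(c,s)
pickle.dump((c,s),open('w6.pkl','wb'))
tplan(s,-67,0,120,0)
E
```

```text
ring [355.3 238. ] [58.3 59.2] [[-22.2   2.1]]
tray [-24.9  53.3] F [-0.2  1.1 -0.3] gap 0.001
pos [0.5142 0.0299 0.064 ] t 8.73 travel [-0.0527  0.0665 -0.07  ] twist [-0.0004 -0.      0.0008]
```

>>> {"name": "arm_command", "arguments": {"travel": [[0, 0, -0.035], [0, 0, -0.07], [0, 0, -0.07], [-0.051, 0.0654, -0.07], [-0.051, 0.0654, -0.07], [-0.051, 0.0654, -0.07], [-0.051, 0.0654, -0.07], [-0.051, 0.0654, -0.05], [-0.051, 0.0654, -0.03], [-0.051, 0.0654, -0.02]], "twist": [[0, 0, 0], [0, 0, 0], [0, 0, 0], [0, 0, 0], [0, 0, 0], [0, 0, 0], [0, 0, 0], [0, 0, 0], [0, 0, 0], [0, 0, 0]], "hand": 0.12}}

```text
time: 9.62
ee_pos: [0.4645, -0.0154, 0.0787]
tool_rot: [-0.0, 0.996, -0.09, -0.0]
ft_force: [0.1, -0.0, -0.9]
finger_gap: 0.12
finger_force: 0.0
```

Run:
```python
from h import *
from workcell import *
s=get_state();c=capture('wrist');cv2.imwrite('pics/w7.png',c['frame']);rings(c,s)
tplan(s,-66,1,64,0)
```

```text
ring [410.1 171.2] [64.9 75.1] [[-32.5 -81.8]]
tray [-65.7  -0.2] F [ 0.1 -0.  -0.9] gap 0.12
pos [ 0.4645 -0.0154  0.0787] t 9.62 travel [-0.0004 -0.0015  0.0184] twist [-0.0002  0.0005  0.0008]
```

View pics/w7.png

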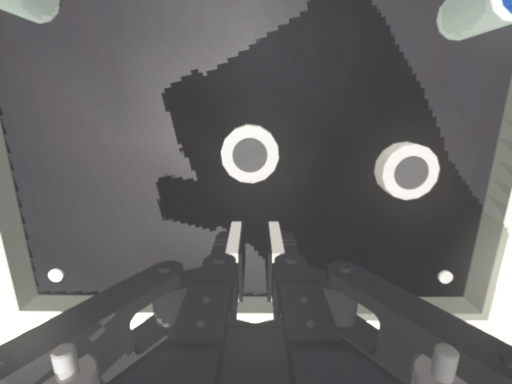

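The disc at (250,153) is nearly centred on the fingertips (256,225). I'll descend, then push.

>>> {"name": "arm_command", "arguments": {"travel": [[0, -0.001, 0.007], [0, -0.001, 0.014], [0, -0.001, 0.018], [0, -0.001, 0.018], [0.009, -0.001, 0.018], [0.018, -0.001, 0.018], [0.027, -0.001, 0.018], [0.036, -0.001, 0.018], [0.045, -0.001, 0.018], [0.054, -0.001, 0.018]], "twist": [[0, 0, 0], [0, 0, 0], [0, 0, 0], [0, 0, 0], [0, 0, 0], [0, 0, 0], [0, 0, 0], [0, 0, 0], [0, 0, 0], [0, 0, 0]]}}

```text
time: 10.5
ee_pos: [0.508, -0.023, 0.0657]
tool_rot: [-0.0, 0.996, -0.091, 0.0]
ft_force: [-0.6, 1.0, 0.8]
finger_gap: 0.124
finger_force: 0.3
```

>>> {"name": "arm_command", "arguments": {"travel": [[0.009, 0, 0], [0.018, 0, 0], [0.027, 0, 0], [0.036, 0, 0], [0.045, 0, 0], [0.054, 0, 0], [0.063, 0, 0], [0.072, 0, 0], [0.08, 0, 0], [0.088, 0, 0]], "twist": [[0, 0, 0], [0, 0, 0], [0, 0, 0], [0, 0, 0], [0, 0, 0], [0, 0, 0], [0, 0, 0], [0, 0, 0], [0, 0, 0], [0, 0, 0]]}}

```text
time: 11.33
ee_pos: [0.577, -0.0356, 0.0655]
tool_rot: [-0.0, 0.996, -0.091, -0.0]
ft_force: [-0.0, 0.1, -0.0]
finger_gap: 0.119
finger_force: 0.3
```

Run:
```python
from h import *
from workcell import *
s=get_state();c=capture('wrist');cv2.imwrite('pics/w8.png',c['frame']);rings(c,s)
tplan(s,74,1,64,0)
```

```text
ring [ 15.  257.7] [30.4 49.6] [[ 39.3 121.7]]
ring [485.7 275.1] [39.5 52.3] [[  29.2 -122. ]]
tray [48.6  0.3] F [-0.   0.1 -0. ] gap 0.119
pos [ 0.577  -0.0356  0.0655] t 11.33 travel [ 0.0317 -0.0009  0.0019] twist [-0.0001  0.      0.0003]
```

>>> {"name": "arm_command", "arguments": {"travel": [[0.008, 0, 0], [0.016, 0, 0], [0.023, 0, 0], [0.029, 0, 0], [0.032, 0, 0], [0.032, 0, 0], [0.032, 0, 0], [0.032, 0, 0], [0.032, 0, 0], [0.032, 0, 0]], "twist": [[0, 0, 0], [0, 0, 0], [0, 0, 0], [0, 0, 0], [0, 0, 0], [0, 0, 0], [0, 0, 0], [0, 0, 0], [0, 0, 0], [0, 0, 0]]}}

```text
time: 12.22
ee_pos: [0.6013, -0.0401, 0.0656]
tool_rot: [-0.0, 0.996, -0.091, -0.0]
ft_force: [0.5, 1.1, 0.0]
finger_gap: 0.123
finger_force: 0.0
```

Run:
```python
from h import *
from workcell import *
s=get_state();c=capture('wrist');cv2.imwrite('pics/w9.png',c['frame'])
tplan(s,-33,-117,120,0)
```

```text
tray [73.4  0.3] F [0.5 1.1 0. ] gap 0.123
pos [ 0.6013 -0.0401  0.0656] t 12.22 travel [-0.1331  0.1466 -0.068 ] twist [-0.      0.      0.0004]
```

View pics/w9.png

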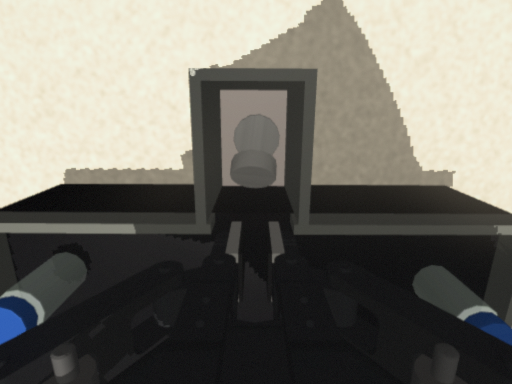

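Two discs are in the slot, at (256,135) and (254,170). Next is the right disc.

>>> {"name": "arm_command", "arguments": {"travel": [[0, 0, -0.035], [0, 0, -0.068], [0, 0, -0.068], [-0.133, 0.144, -0.068], [-0.133, 0.144, -0.068], [-0.133, 0.144, -0.068], [-0.133, 0.144, -0.068], [-0.133, 0.144, -0.068], [-0.133, 0.144, -0.068], [-0.133, 0.144, -0.068]], "twist": [[0, 0, 0], [0, 0, 0], [0, 0, 0], [0, 0, 0], [0, 0, 0], [0, 0, 0], [0, 0, 0], [0, 0, 0], [0, 0, 0], [0, 0, 0]], "hand": 0}}

```text
time: 13.1
ee_pos: [0.4766, -0.1341, 0.1203]
tool_rot: [-0.0, 0.996, -0.091, 0.001]
ft_force: [1.1, 0.8, 1.3]
finger_gap: 0.005
finger_force: 0.0
```

Run:
```python
from h import *
from workcell import *
s=get_state();tplan(s,-33,-115,64,0)
```

```text
tray [ -32.2 -114.7] F [1.1 0.8 1.3] gap 0.005
pos [ 0.4766 -0.1341  0.1203] t 13.1 travel [-0.0011  0.0004  0.0704] twist [-0.0001 -0.0007  0.0002]
```

>>> {"name": "arm_command", "arguments": {"travel": [[-0.001, 0, 0.012], [-0.001, 0, 0.024], [-0.001, 0, 0.036], [-0.001, 0, 0.046], [-0.001, 0, 0.055], [-0.001, 0, 0.062], [-0.001, 0, 0.067], [-0.001, 0, 0.07], [-0.001, 0, 0.07], [-0.001, 0, 0.07]], "twist": [[0, 0, 0], [0, 0, 0], [0, 0, 0], [0, 0, 0], [0, 0, 0], [0, 0, 0], [0, 0, 0], [0, 0, 0], [0, 0, 0], [0, 0, 0]]}}

```text
time: 13.93
ee_pos: [0.4754, -0.134, 0.0641]
tool_rot: [-0.0, 0.996, -0.091, 0.0]
ft_force: [-0.8, 0.6, -0.4]
finger_gap: -0.002
finger_force: 0.0
```

>>> {"name": "arm_command", "arguments": {"travel": [[0, -0.008, 0], [0, -0.016, 0], [0, -0.024, 0], [0, -0.032, 0], [0, -0.04, 0], [0, -0.048, 0], [0, -0.056, 0], [0, -0.064, 0], [0, -0.072, 0], [0, -0.08, 0]], "twist": [[0, 0, 0], [0, 0, 0], [0, 0, 0], [0, 0, 0], [0, 0, 0], [0, 0, 0], [0, 0, 0], [0, 0, 0], [0, 0, 0], [0, 0, 0]]}}

```text
time: 14.77
ee_pos: [0.487, -0.0705, 0.064]
tool_rot: [0.0, 0.996, -0.091, 0.0]
ft_force: [0.3, -0.8, 1.8]
finger_gap: -0.001
finger_force: 0.9
```

Run:
```python
from h import *
from workcell import *
s=get_state();c=capture('wrist');cv2.imwrite('pics/w10.png',c['frame']);rings(c,s)
tplan(s,-33,-28.5,64,0)
d=c['depth'];o,A=campose(c,s)
# disc top: points at z 68..76 on the deck, tray x -60..10,
v,u=np.mgrid[150:300,120:400];k=cv2.undistortPoints(np.float64(np.c_[u.ravel(),v.ravel()]).reshape(-1,1,2),c['K'],c['dist']).reshape(-1,2)
P=o+(np.c_[k,np.ones(len(k))]*d[v,u].reshape(-1,1))@A.T;t=w2t(P)
m=(abs(P[:,2]-.072)<.0025)&(t[:,0]>-60)&(t[:,0]<10)&(t[:,1]>w2t(s['ee_pos'])[1]+9)
q=t[m];print(m.sum(),'range',np.percentile(q,[1,99],axis=0).round(1),'mid',q.mean(0).round(1))
```

```text
ring [200.2 239.1] [54.7 62.1] [[-31.5 -25. ]]
tray [-33.6 -50.3] F [ 0.3 -0.8  1.8] gap -0.001
pos [ 0.487  -0.0705  0.064 ] t 14.77 travel [ 0.0007 -0.0272  0.    ] twist [ 0.     -0.0001  0.0004]
2362 range [[-47.  -37.9]
 [-19.3 -11.4]] mid [-32.  -24.7]
```

>>> {"name": "arm_command", "arguments": {"travel": [[0, -0.005, 0], [0, -0.01, 0], [0, -0.015, 0], [0, -0.02, 0], [0, -0.024, 0], [0, -0.027, 0], [0, -0.028, 0], [0, -0.028, 0], [0, -0.01, 0], [0, 0.006, 0]], "twist": [[0, 0, 0], [0, 0, 0], [0, 0, 0], [0, 0, 0], [0, 0, 0], [0, 0, 0], [0, 0, 0], [0, 0, 0], [0, 0, 0], [0, 0, 0]]}}

```text
time: 15.65
ee_pos: [0.4859, -0.0758, 0.064]
tool_rot: [-0.0, 0.996, -0.09, 0.0]
ft_force: [0.2, -0.3, -0.1]
finger_gap: -0.0
finger_force: 0.0
```

Run:
```python
from h import *
from workcell import *
s=get_state();c=capture('wrist');cv2.imwrite('pics/w11.png',c['frame']);rings(c,s)
tplan(s,-73,0,120,0)
```

```text
ring [382.4  73.8] [60.5 66.4] [[  45.2 -111.7]]
ring [147.9 238.8] [60.8 62.4] [[-31.5  -4.6]]
tray [-33.6 -55.7] F [ 0.2 -0.3 -0.1] gap -0.0
pos [ 0.4859 -0.0758  0.064 ] t 15.65 travel [-0.0491 -0.0697 -0.07  ] twist [-0.0001 -0.      0.0011]
```

>>> {"name": "arm_command", "arguments": {"travel": [[0, 0, -0.035], [0, 0, -0.07], [0, 0, -0.07], [-0.049, -0.066, -0.07], [-0.049, -0.066, -0.07], [-0.049, -0.066, -0.07], [-0.049, -0.066, -0.07], [-0.049, -0.066, -0.05], [-0.049, -0.066, -0.03], [-0.049, -0.066, -0.02]], "twist": [[0, 0, 0], [0, 0, 0], [0, 0, 0], [0, 0, 0], [0, 0, 0], [0, 0, 0], [0, 0, 0], [0, 0, 0], [0, 0, 0], [0, 0, 0]], "hand": 0.12}}

```text
time: 16.53
ee_pos: [0.4567, -0.0176, 0.0787]
tool_rot: [0.0, 0.996, -0.091, -0.0]
ft_force: [-0.5, -0.8, -0.4]
finger_gap: 0.118
finger_force: 0.0
```

Run:
```python
from h import *
from workcell import *
s=get_state();c=capture('wrist');cv2.imwrite('pics/w12.png',c['frame']);rings(c,s)
g=cv2.cvtColor(c['frame'],6)
for y,x in((150,240),):
    m=cv2.inRange(g,110,255);n,l,st,ct=cv2.connectedComponentsWithStats(m)
    for i in range(1,n):
        if st[i,4]>150: print(st[i],ct[i].round(),w2t(ray(c,[ct[i]],.072,s)).round(1))
tplan(s,-72,-3,64,0)
```

```text
ring [249.7 157.5] [59.8 60.9] [[-32.6  -2.9]]
ring [438.8 377.7] [58.1 76. ] [[-175.1 -123.4]]
[  9   0  36   8 192] [28.  3.] [[37.9 96.3]]
[ 135    0  155  181 9118] [196.  66.] [[10.6 22.1]]
[ 431    0   81   25 1254] [462.   9.] [[ 35.1 -99.1]]
[ 402   44  110  302 9661] [487. 241.] [[ -79.1 -134.1]]
[ 221  128   58   60 2725] [250. 158.] [[-32.7  -2.9]]
[   0  160  111  186 5291] [ 27. 284.] [[-106.1  125.9]]
[225 221  17  43 445] [234. 240.] [[-78.2   6. ]]
[268 221  17  43 446] [275. 240.] [[-78.2 -16.8]]
[245 245  20  39 364] [254. 267.] [[-94.6  -4.7]]
[ 39 258  17  15 200] [ 47. 265.] [[-93.6 111.9]]
[434 259  16  15 180] [441. 266.] [[ -94.6 -111.1]]
[ 235  287   41   38 1231] [255. 306.] [[-120.7   -5.4]]
[129 302  26  28 368] [142. 316.] [[-127.3   61.7]]
[355 303  26  27 338] [368. 316.] [[-127.7  -72.4]]
[ 44 344  34  40 914] [ 63. 365.] [[-164.1  115.7]]
[435 346  24  38 700] [446. 365.] [[-165.2 -126.5]]
tray [-72.9  -3.8] F [-0.5 -0.8 -0.4] gap 0.118
pos [ 0.4567 -0.0176  0.0787] t 16.53 travel [ 0.0011 -0.001   0.0183] twist [ 0.0001  0.0006 -0.0005]
```

>>> {"name": "arm_command", "arguments": {"travel": [[0, -0.001, 0.007], [0, -0.001, 0.014], [0, -0.001, 0.018], [0, -0.001, 0.018], [0.009, -0.001, 0.018], [0.018, -0.001, 0.018], [0.027, -0.001, 0.018], [0.036, -0.001, 0.018], [0.045, -0.001, 0.018], [0.054, -0.001, 0.018]], "twist": [[0, 0, 0], [0, 0, 0], [0, 0, 0], [0, 0, 0], [0, 0, 0], [0, 0, 0], [0, 0, 0], [0, 0, 0], [0, 0, 0], [0, 0, 0]]}}

```text
time: 17.42
ee_pos: [0.5005, -0.024, 0.0656]
tool_rot: [-0.0, 0.996, -0.091, 0.0]
ft_force: [-1.3, -0.4, 1.1]
finger_gap: 0.122
finger_force: 0.2
```

>>> {"name": "arm_command", "arguments": {"travel": [[0.009, -0.0003, 0], [0.018, -0.0006, 0], [0.027, -0.001, 0], [0.036, -0.0014, 0], [0.045, -0.0018, 0], [0.054, -0.0022, 0], [0.063, -0.0026, 0], [0.072, -0.003, 0], [0.08, -0.0034, 0], [0.088, -0.0038, 0]], "twist": [[0, 0, 0], [0, 0, 0], [0, 0, 0], [0, 0, 0], [0, 0, 0], [0, 0, 0], [0, 0, 0], [0, 0, 0], [0, 0, 0], [0, 0, 0]]}}

```text
time: 18.25
ee_pos: [0.57, -0.0336, 0.0656]
tool_rot: [-0.0, 0.996, -0.091, -0.0]
ft_force: [-0.2, -0.1, -0.8]
finger_gap: 0.121
finger_force: 0.2
```

Run:
```python
from h import *
from workcell import *
s=get_state();c=capture('wrist');cv2.imwrite('pics/w13.png',c['frame']);rings(c,s)
tplan(s,74,0,65,0)
```

```text
ring [254.7 194. ] [60.2 61.5] [[66.3 -0.6]]
ring [ 13.8 242.6] [29.9 50.4] [[ 40.6 121.1]]
ring [490.  259.9] [39.3 53.2] [[  30.9 -121.7]]
tray [41.4  1. ] F [-0.2 -0.1 -0.8] gap 0.121
pos [ 0.57   -0.0336  0.0656] t 18.25 travel [0.0407 0.0013 0.0007] twist [-0.      0.      0.0003]
```

The disc is in the notch at tray (66, -0.6), heading for the gate.

>>> {"name": "arm_command", "arguments": {"travel": [[0.008, 0.0005, 0], [0.016, 0.001, 0], [0.024, 0.001, 0], [0.031, 0.001, 0], [0.037, 0.001, 0], [0.041, 0.001, 0], [0.041, 0.001, 0], [0.041, 0.001, 0], [0.041, 0.001, 0], [0.041, 0.001, 0]], "twist": [[0, 0, 0], [0, 0, 0], [0, 0, 0], [0, 0, 0], [0, 0, 0], [0, 0, 0], [0, 0, 0], [0, 0, 0], [0, 0, 0], [0, 0, 0]]}}

```text
time: 19.13
ee_pos: [0.6012, -0.0402, 0.0656]
tool_rot: [0.0, 0.996, -0.091, -0.0]
ft_force: [0.6, 0.3, 0.3]
finger_gap: 0.118
finger_force: 0.0
```

>>> {"name": "arm_command", "arguments": {"travel": [[0, 0, 0], [-0.015, 0, 0], [-0.03, 0, -0.02], [-0.04, 0, -0.06], [-0.05, 0, -0.1], [-0.06, 0, -0.14], [-0.07, 0, -0.18], [-0.08, 0, -0.2], [-0.08, 0, -0.2], [-0.08, 0, -0.2]], "twist": [[0, 0, 0], [0, 0, 0], [0, 0, 0], [0, 0, 0], [0, 0, 0], [0, 0, 0], [0, 0, 0], [0, 0, 0], [0, 0, 0], [0, 0, 0]]}}

```text
time: 19.97
ee_pos: [0.5387, -0.0289, 0.2265]
tool_rot: [0.0, 0.996, -0.091, 0.001]
ft_force: [1.0, 0.2, -0.9]
finger_gap: 0.12
finger_force: 0.0
```

Run:
```python
from h import *
from workcell import *
s=get_state();c=capture('wrist');cv2.imwrite('pics/w14.png',c['frame'])
o,A=campose(c,s);d=c['depth'];v,u=np.mgrid[0:384,0:512]
k=cv2.undistortPoints(np.float64(np.c_[u.ravel(),v.ravel()]).reshape(-1,1,2),c['K'],c['dist']).reshape(-1,2)
P=o+(np.c_[k,np.ones(len(k))]*d.reshape(-1,1))@A.T;t=w2t(P);m=(t[:,0]>87)&(t[:,0]<148)&(abs(t[:,1])<20)&(d.ravel()>0)
print('slot heights mm',np.histogram(P[m,2]*1000,bins=range(-5,100,10)))
```

```text
slot heights mm (array([847, 109, 354,  86, 450, 113,   0,   0,   0,   0]), array([-5,  5, 15, 25, 35, 45, 55, 65, 75, 85, 95]))
```

View pics/w14.png

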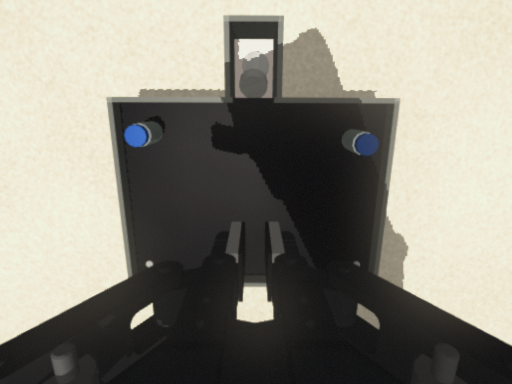

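The deck is clear, and the discs are stacked in the slot at (253,78), all below deck height. Both vials, at (137,135) and (366,144), are standing.

```bash
python3 -c "
from workcell import *
print(close_job())"
```

```text
the job is handed in; nothing more can be done
None
```

All three discs were pushed through the gate and dropped into the slot one at a time, the two vials were still standing at the last look, the bottle and jar were never approached, and the job was handed in at about 20 s of the 69 s allowed.

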